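Fetch the test cell from behind the reagent bottles

ROBOT

A 6-joint arm with a two-finger parallel gripper is mounted at the origin on the work surface. World frame = base frame: x ahead of the robot, y to its left, z up, the work surface at z = 0. Lengths are in m, angles in rad, forces in N, time in s.
With the tool pointing down it reaches from about 0.325 to 0.9 m from the base axis. Payload 6.1 kg.
Tool frame: the origin (TCP) lies midway between the tips of the shut fingers; the grasp point (between the pads) lies 19 mm behind it; z points along the fingers, y is the line along which they close (so a half turn about z gives the same grasp; the last joint's range is limited). The gripper opens to 85 mm and grips with 20 to 120 N. Pads are 22 mm wide; open, the fingers measure 114 mm over their backs; the gripper's body (76 mm by 85 mm) begins 54 mm behind the grasp point. The pads swing forward as they close: fully open they stand 13 mm farther back than shut.
Start: joints at [-1.38, 0.22, 1.526, -0, 1.395, -0.126], TCP at [0.195, -0.594, 0.231] pointing down, gripper open.
Joint ranges: [-2.98, 2.98], [-0.91, 2.08], [0.09, 2.57], [-1.24, 4.39], [0.2, 2.65], [-2.68, 2.68]. Speed limits (rad/s): [2.57, 2.57, 3.01, 3.14, 3.14, 3.14].

INTERFACE

Orientations are given as [roll, pitch, yaw] about the fixed x, y, z axes, in that order (R = Rz(yaw) Ry(pitch) Rx(roll)).
In Python, from plant import movep, move_l, set_joints, gripper_to, hold, inverse_kinematics, observe, get_image, get_calibration, Unreachable, job_done gives the robot as it stands. Calls block until the motion is done:
- movep(position, orientation): joint-space move of the TCP to a pose.
- move_l(position, feed=0.15, rotation=None, max_force=None): straight line of the TCP; rotation=None keeps the orientation; feed is the mean speed in m/s. With max_force (N) it stops when the force on the tool has changed by that much, and returns True; else False.
- set_joints(angles): joint-space move.
- gripper_to(opening, f_grip=None): finger opening in m; f_grip is the grip in N (None keeps the last); returns when the fingers have stopped.
- hold(seconds).
- inverse_kinematics(position, orientation): joint angles nearest the present ones, or None.
- observe(): the state.
- get_image(name): name is "side" or "top" or "wrist"; returns (picture, depth): 480x640x3 uint8, red, green, blue; 480x640 float32, m along the optical axis (not along the pixel's ray), 0 where there is no reading.
- get_calibration(name): a dict with "intrinsics" (3x3 intrinsics, pixels), "world_from_camera" (4x4, takes a point from camera to world coordinates). Camera axes: x right, y down, z forward; pixel columns grow to the right and rows downward; lengths in m; the calibration is good to about 2 mm. A picture is of the moment at which its call begins: read the wrist's pose just before it. get_calibration takes no time and is no camera call; for the wrist camera it gives the pose at the moment of the call.
A pose or a line that the arm cannot do raises Unreachable and nothing moves.
- job_done(): hands the job in; it is judged then, once.
The state is a dict: "time_s": time; "q": joint angles; "joint_velocities": joint speeds; "joint_torque": joint torques, N m; "eef_pos": TCP position; "tcp_rot": TCP orientation; "ft_force": force on the tool from outside, world axes, zero at the start; "torque": the same for the moment, N m; "opening": finger opening in m; "grasp_force": force on a finger pad.
Only numpy, scipy, OpenCV 4.12 (cv2) and the standard library are available. Lean on these libraries where they do the work, as an engineer would, in place of code of your own. Each camera call takes 0.05 s, during which the arm holds its last target. There are 200 camera calls.

TASK

The test cell is boxed in behind three reagent bottles: first clear all three bottles, upright, onto the green holding tray, then set the cell upright in the middle of the black disc of the test stage while the bottles are still on the tray. After that put each bottle back upright, centred on the pad of its own cap's colour. Let go of everything, tip nothing over, and leave the amber dropper bottle alone.

Things in the scene. Friction and masses are not known exactly. Their poses are not given: they have to be found in the camera images.
- bottle_red: loose reagent bottle, white plastic with a red screw cap and a thin red stripe round it; upright, 125 high over all: body 56 in diameter up to 85, sloping shoulder to 98, then the cap, 38 in diameter, from 98 to 125 (grip it by the cap); about 220 g. Origin: centre of the underside, z up its axis. At the start it stands on the red pad. Sizes in mm.
- bottle_blue: loose reagent bottle, white plastic with a blue screw cap and a thin blue stripe round it; upright, 125 high over all: body 56 in diameter up to 85, sloping shoulder to 98, then the cap, 38 in diameter, from 98 to 125 (grip it by the cap); about 220 g. Origin: centre of the underside, z up its axis. At the start it stands on the blue pad. Sizes in mm.
- bottle_yellow: loose reagent bottle, white plastic with a yellow screw cap and a thin yellow stripe round it; upright, 125 high over all: body 56 in diameter up to 85, sloping shoulder to 98, then the cap, 38 in diameter, from 98 to 125 (grip it by the cap); about 220 g. Origin: centre of the underside, z up its axis. At the start it stands on the yellow pad. Sizes in mm.
- pad_red: fixed round red pad, 74 in diameter, 4 thick, on the bottle stand; the home of the red-capped bottle, which stands centred on it. Origin: centre of its underside, 10 above the table (its top: 14 above). The three pads lie round the cell's start place, centres about 64 from it. Sizes in mm.
- pad_blue: fixed round blue pad, 74 in diameter, 4 thick, on the bottle stand; the home of the blue-capped bottle, which stands centred on it. Origin: centre of its underside, 10 above the table (its top: 14 above). The three pads lie round the cell's start place, centres about 64 from it. Sizes in mm.
- pad_yellow: fixed round yellow pad, 74 in diameter, 4 thick, on the bottle stand; the home of the yellow-capped bottle, which stands centred on it. Origin: centre of its underside, 10 above the table (its top: 14 above). The three pads lie round the cell's start place, centres about 64 from it. Sizes in mm.
- cell: loose test cell, round, upright, 50 high: black foot 42 in diameter, 10 high; steel body 30 in diameter from 10 to 44 (grip here); brass top 20 in diameter; about 250 g. Origin: centre of the underside. Starts on the white bottle stand (slab 190 x 225, top 10 above the table, rail 20 high along the far edge), behind and between the three taller bottles. Sizes in mm.
- stage: fixed test stage: square aluminium foot 130 x 130 x 10 and on it a flat black disc 90 in diameter whose top is 25 above the table; two small binding posts at its corners end below the disc's top. Origin: centre of the underside, at table height; the disc is centred on it. It stands to the left or the right of the bottle stand, the tray on the other side. Sizes in mm.
- tray: fixed green holding tray, 280 along its x, 115 along its y, walls 4 thick and 12 high, inner floor 4 above the table. Origin: centre of the underside, at table height. Room for three bottles in a row along its x, for instance at -85, 0 and +85. Sizes in mm.
- dropper: bystander: small loose amber dropper bottle, 34 in diameter, 92 high, standing beyond the bottle stand. Origin: centre of the underside. To be left alone. Sizes in mm.

How it is judged:
On the way, in this order (a step that is already met when the one before it is completed fails the run):
1. all three bottles stand upright on the holding tray (x of bottle_red in the frame of tray between -0.112 and 0.112 m and y of bottle_red in the frame of tray between -0.03 and 0.03 m and z of each of bottle_red, bottle_blue, bottle_yellow in the frame of tray below 0.012 m and angle between each of bottle_red, bottle_blue, bottle_yellow's own z axis and vertical below 0.15 rad and x of bottle_blue in the frame of tray between -0.112 and 0.112 m and y of bottle_blue in the frame of tray between -0.03 and 0.03 m and x of bottle_yellow in the frame of tray between -0.112 and 0.112 m and y of bottle_yellow in the frame of tray between -0.03 and 0.03 m), for 0.2 s.
2. the cell stands released in the middle of the test stage's disc, all three bottles still on the tray (all of step 1 and horizontal distance between cell and stage below 0.012 m and z of cell in the frame of stage between 0.021 and 0.029 m and angle between cell's own z axis and vertical below 0.1 rad and linear speed of cell below 0.02 m/s and angular speed of cell below 0.2 rad/s and contact force between cell and the fingers below 0.1 N), for 0.2 s.
At the end, for the whole second after the job is handed in: The cell stands upright on the black disc within 12 mm of its centre, and each bottle stands upright on the pad of its cap's colour within 12 mm of the pad's centre; all released and at rest (horizontal distance between cell and stage below 0.012 m and z of cell in the frame of stage between 0.021 and 0.029 m and angle between each of cell, bottle_red, bottle_blue, bottle_yellow's own z axis and vertical below 0.1 rad and linear speed of each of cell, bottle_red, bottle_blue, bottle_yellow below 0.02 m/s and angular speed of each of cell, bottle_red, bottle_blue, bottle_yellow below 0.2 rad/s and contact force between each of cell, bottle_red, bottle_blue, bottle_yellow and the fingers below 0.1 N and horizontal distance between bottle_red and pad_red below 0.012 m and z of bottle_red in the frame of pad_red between 0 and 0.008 m and horizontal distance between bottle_blue and pad_blue below 0.012 m and z of bottle_blue in the frame of pad_blue between 0 and 0.008 m and horizontal distance between bottle_yellow and pad_yellow below 0.012 m and z of bottle_yellow in the frame of pad_yellow between 0 and 0.008 m); the robot touches nothing.
It fails at once if the red bottle is tipped over (angle between bottle_red's own z axis and vertical above 0.6 rad).
It fails at once if the blue bottle is tipped over (angle between bottle_blue's own z axis and vertical above 0.6 rad).
It fails at once if the yellow bottle is tipped over (angle between bottle_yellow's own z axis and vertical above 0.6 rad).
It fails at once if the test cell is tipped over (angle between cell's own z axis and vertical above 0.6 rad).
It fails at once if the dropper bottle is disturbed (moved more than 15 mm) (distance of dropper from where it was at the start of the episode above 0.015 m).
It also fails if it takes over 139 s, if anything falls off the work surface, if the arm or the gripper's body presses on something with over 40 N, if the wrist force passes 120 N, or if a joint passes its speed limit or range.

## Working session

There is one attempt and no reset: what is moved stays moved. The work goes in short steps, each a Python script; the robot and the scene stay as the last script left them, time stands still between calls to the robot, and variables do not carry over. Pictures are saved under pics/ and viewed, at most 14 in all, crops included, and the job is handed in when it is done.

```bash
ls; mkdir -p pics
python3 - <<'E'
from plant import *
import cv2,numpy as np
for n in ("top","side"):
    im,d=get_image(n); cv2.imwrite(f"pics/{n}0.png",im[:,:,::-1]); np.savez(f"{n}0.npz",im=im,d=d)
    c=get_calibration(n); print(n,np.round(c["intrinsics"],1).tolist(),np.round(c["world_from_camera"],3).tolist())
o=observe();print(o["time_s"],o["eef_pos"],o["tcp_rot"],o["opening"])
E
```

```text
pics
top [[522.0, 0.0, 318.1], [0.0, 522.0, 238.1], [0.0, 0.0, 1.0]] [[0.07, -0.976, 0.204, 0.423], [-0.998, -0.07, 0.007, 0.004], [0.007, -0.204, -0.979, 1.085], [0.0, 0.0, 0.0, 1.0]]
side [[580.0, 0.0, 318.2], [0.0, 580.0, 237.9], [0.0, 0.0, 1.0]] [[-0.985, -0.11, 0.133, 0.484], [-0.172, 0.689, -0.704, 0.744], [-0.014, -0.717, -0.697, 0.762], [0.0, 0.0, 0.0, 1.0]]
0.1 [ 0.19463397 -0.59336854  0.23032587] [-3.13992362e+00 -2.45890458e-04  3.16806520e-01] 0.08558749191114884
```

View pics/top0.png

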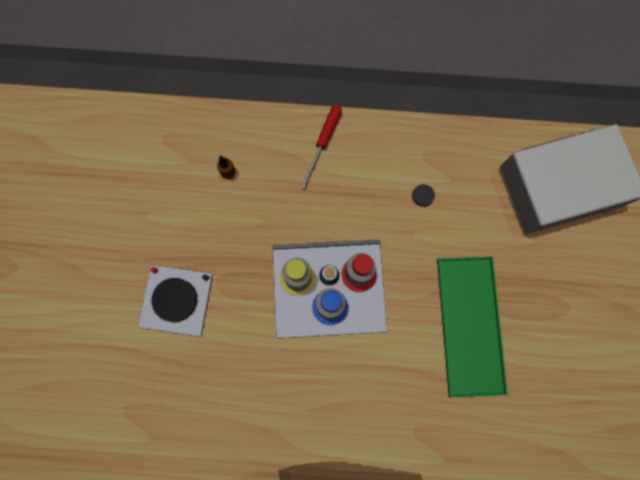

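View pics/side0.png

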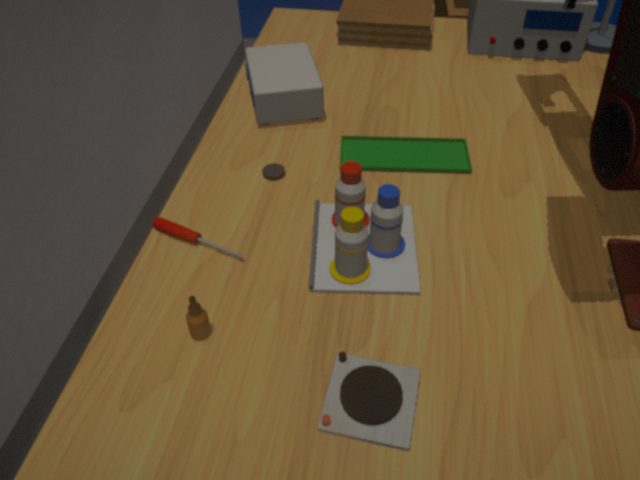

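The top view shows the stage on the left (disc ≈ 174,300) and the tray on the right (≈ 472,326). The caps are at yellow (296,269), red (363,265) and blue (331,301), the cell at (329,274), and the dropper at (226,167). In the side view the yellow cap is at (352,220), red (351,173), blue (388,196) and the disc at (371,395).

```bash
cat > vis.py <<'E'
import numpy as np,cv2
from plant import *
def cloud(d,c):
    K=c["intrinsics"];T=np.array(c["world_from_camera"]);v,u=np.mgrid[:480,:640]
    p=np.stack([(u-K[0][2])/K[0][0]*d,(v-K[1][2])/K[1][1]*d,d],-1)
    return p@T[:3,:3].T+T[:3,3]
def ray(uv,z,c):
    K=c["intrinsics"];T=np.array(c["world_from_camera"])
    r=T[:3,:3]@np.array([(uv[0]-K[0][2])/K[0][0],(uv[1]-K[1][2])/K[1][1],1]);o=T[:3,3]
    return (o+r*(z-o[2])/r[2])[:2]
def planexy(z,c):
    return cloud(np.ones((480,640)),c),z
def onplane(m,z,c):   # mask pixels cast onto plane z
    v,u=np.nonzero(m);return np.array([ray((a,b),z,c) for a,b in zip(u,v)],np.float32)
def big(m):
    n,l,s,ce=cv2.connectedComponentsWithStats(m.astype(np.uint8));
    return l==1+np.argmax(s[1:,4])
def hsvmask(im,col):
    h,s,v=cv2.split(cv2.cvtColor(im,cv2.COLOR_RGB2HSV).astype(int))
    return {"red":((h<8)|(h>172))&(s>150)&(v>60),"blue":(h>100)&(h<130)&(s>120)&(v>50),
      "yellow":(h>22)&(h<36)&(s>170)&(v>60),"green":(h>45)&(h<85)&(s>120),"dark":(v<50)}[col]
def circ(m,z,c):
    p=onplane(m,z,c);(x,y),r=cv2.minEnclosingCircle(p);return np.array([x,y]),2*r,p.mean(0)
E
python3 - <<'E'
from vis import *
for n in ("top","side"):
    f=np.load(n+"0.npz");im,d=f["im"],f["d"];c=get_calibration(n);P=cloud(d,c);X,Y,Z=P[...,0],P[...,1],P[...,2]
    print(n,"table z",np.median(Z[d>0]))
    near=(d>0)&(X>.3)&(X<.75)&(abs(Y)<.4)
    for col in ("red","blue","yellow"):
        m=hsvmask(im,col)&near&(Z>.09); print(col,"n",m.sum(),"zmax",np.percentile(Z[m],[50,95]).round(4) if m.any() else 0)
        if not m.any(): continue
        t=m&(Z>np.percentile(Z[m],95)-.008)
        a,D,me=circ(t,.139,c); print("  captop",a.round(4),"diam",round(D,4),"mean",me.round(4),"depth mean",P[t].mean(0).round(4))
        q=hsvmask(im,col)&near&(Z<.03)
        if q.any(): q=big(q);a,D,me=circ(q,.014,c);print("  pad",a.round(4),round(D,4))
    m=big(hsvmask(im,"green")&near);p=onplane(m,.012,c);r=cv2.minAreaRect(p);print("tray",r,"z",np.median(Z[m]))
    m=big(hsvmask(im,"dark")&(d>0)&(X>.3)&(X<.6)&(Y>.15)&(Y<.45));a,D,me=circ(m,.025,c);print("disc",a.round(4),round(D,4),me.round(4),"z",np.median(Z[m]).round(4))
    if n=="top":
        for uv in ((329,273),): print("cell",ray(uv,.06,c),P[uv[1],uv[0]])
        cv2.imwrite("pics/crop.png",cv2.resize(im[235:345,265:395,::-1],None,fx=6,fy=5,interpolation=3))
        cv2.imwrite("pics/crop.png",cv2.resize(im[235:345,265:395,::-1],None,fx=5,fy=5,interpolation=3))
E
```

```text
top table z -0.00103897001436426
red n 317 zmax [0.1385 0.1415]
  captop [ 0.5773 -0.0743] diam 0.037 mean [ 0.5775 -0.0741] depth mean [ 0.5776 -0.0742  0.1385]
  pad [ 0.5762 -0.0773] 0.0694
blue n 332 zmax [0.1387 0.1413]
  captop [ 0.5066 -0.0202] diam 0.0375 mean [ 0.5065 -0.0204] depth mean [ 0.5066 -0.0204  0.1386]
  pad [ 0.5054 -0.0219] 0.0712
yellow n 0 zmax 0
tray ((0.49009859561920166, -0.311419278383255), (0.27730271220207214, 0.11447775363922119), 6.198949813842773) z 0.004061598363684804
disc [0.4972 0.2927] 0.0893 [0.4968 0.2928] z 0.0242
cell [ 0.56793616 -0.01523231] [ 0.56801651 -0.01524273  0.05943093]
side table z -0.0007699142553356797
red n 251 zmax [0.1375 0.1397]
  captop [ 0.5771 -0.0655] diam 0.041 mean [ 0.5764 -0.0664] depth mean [ 0.5766 -0.0681  0.1377]
  pad [ 0.5458 -0.0775] 0.0342
blue n 229 zmax [0.1382 0.1401]
  captop [ 0.5053 -0.0146] diam 0.0361 mean [ 0.5053 -0.0142] depth mean [ 0.5053 -0.0153  0.1381]
  pad [ 0.5027 -0.0157] 0.069
yellow n 351 zmax [0.1378 0.1399]
  captop [ 0.5636 -0.0059] diam 0.1632 mean [0.558  0.0531] depth mean [0.5581 0.0517 0.1378]
  pad [0.559 0.054] 0.0702
tray ((0.48748230934143066, -0.30284950137138367), (0.27568918466567993, 0.12033822387456894), 6.072182655334473) z 0.003948919980643617
disc [0.4947 0.3017] 0.0923 [0.4948 0.3028] z 0.024
```

View pics/crop.png

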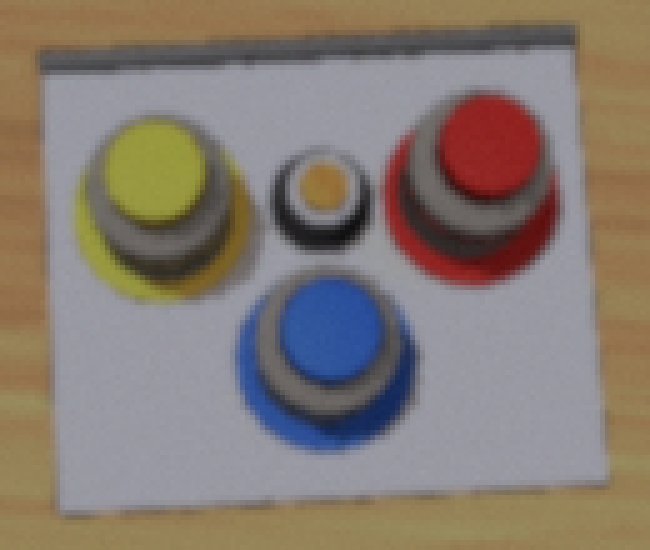

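The crop shows the cell between red, yellow and blue. The two fixed cameras disagree by 6–9 mm in y, well over the 2 mm quoted, so I'll settle it with the wrist camera.

```bash
cat >> vis.py <<'E'
def ymask(im): 
    h,s,v=cv2.split(cv2.cvtColor(im,cv2.COLOR_RGB2HSV).astype(int)); return (h>22)&(h<40)&(s>120)&(v>60)
E
python3 - <<'E'
from vis import *
for k,p in enumerate([(.46,-.31,.36),(.46,-.03,.40),(.43,.29,.36)]):
    movep(p,[np.pi,0,0]); hold(.3); c=get_calibration("wrist"); im,d=get_image("wrist")
    np.savez(f"w{k}.npz",im=im,d=d,K=c["intrinsics"],T=c["world_from_camera"])
    o=observe();print(o["time_s"],o["eef_pos"].round(4),np.round(c["world_from_camera"],3).tolist(),c["intrinsics"][0][0])
    if k==1:
        for n in ("top","side"):
            a,b=get_image(n); np.savez(n+"1.npz",im=a,d=b)
            if n=="side":cv2.imwrite("pics/side1.png",a[:,:,::-1])
ims=[np.load(f"w{k}.npz")["im"] for k in range(3)]
cv2.imwrite("pics/w.png",cv2.resize(np.hstack(ims)[:,:,::-1],(800,200)))
E
```

```text
1.9667 [ 0.4597 -0.3104  0.3597] [[-0.002, -0.952, -0.306, 0.539], [-1.0, 0.002, 0.001, -0.311], [-0.0, 0.306, -0.952, 0.503], [0.0, 0.0, 0.0, 1.0]] 352.4530681618275
3.4083 [ 0.4601 -0.0307  0.3997] [[-0.003, -0.952, -0.306, 0.539], [-1.0, 0.003, 0.001, -0.031], [0.0, 0.306, -0.952, 0.543], [0.0, 0.0, 0.0, 1.0]] 352.4530681618275
5.0917 [0.4304 0.2894 0.3602] [[-0.003, -0.952, -0.305, 0.509], [-1.0, 0.003, 0.001, 0.289], [0.0, 0.305, -0.952, 0.504], [0.0, 0.0, 0.0, 1.0]] 352.4530681618275
```

View pics/w.png

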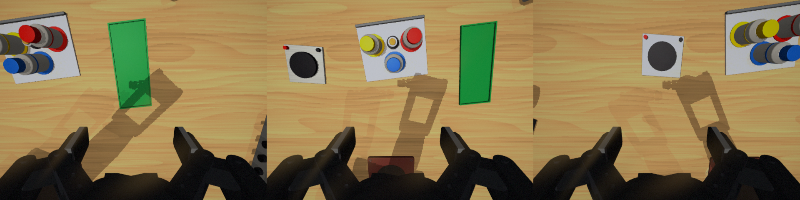

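The wrist views show the tray, the stand with its bottles, and the stage with its disc, all clear of the fingers. Next I measure each one.

```bash
cat > meas.py <<'E'
from vis import *
def measure(im,d,c):
    P=cloud(d,c);X,Y,Z=P[...,0],P[...,1],P[...,2]; R={}
    near=(d>0)&(X>.3)&(X<.75)&(abs(Y)<.42)
    for col in ("red","blue","yellow"):
        g=(ymask(im) if col=="yellow" else hsvmask(im,col))&near
        m=g&(Z>.13)&(Z<.15)
        if m.sum()>40: m=big(m);a,D,me=circ(m,.139,c);R["cap_"+col]=[*a.round(4),*me.round(4),"D",round(D,4)]
        m=g&(Z<.03)&(abs(Y)<.15)
        if m.sum()>60:
            p=onplane(m,.014,c);p=p[np.linalg.norm(p-np.median(p,0),axis=1)<.06];(x,y),r=cv2.minEnclosingCircle(p);R["pad_"+col]=[round(x,4),round(y,4),"D",round(2*r,4)]
    m=hsvmask(im,"green")&near
    if m.sum()>100:r=cv2.minAreaRect(onplane(big(m),.012,c));R["tray"]=np.round([*r[0],*r[1],r[2]],4).tolist()
    v=cv2.cvtColor(im,cv2.COLOR_RGB2HSV)[...,2]
    m=(v<75)&near&(X<.6)&(Y>.2)&(Z>.018)&(Z<.034)
    if m.sum()>100:a,D,me=circ(big(m),.025,c);R["disc"]=[*a.round(4),*me.round(4),"D",round(D,4)]
    h=cv2.cvtColor(im,cv2.COLOR_RGB2HSV)
    m=near&(Z>.054)&(Z<.066)&(np.hypot(X-.568,Y+.015)<.022)
    if m.sum()>10: R["cell"]=[*P[m].mean(0).round(4),int(m.sum())]
    return R
E
python3 - <<'E'
from meas import *
for k in ("top0","side0","w0","w1","w2"):
    f=np.load(k+".npz"); c={"intrinsics":f["K"],"world_from_camera":f["T"]} if k[0]=="w" else get_calibration(k[:-1])
    print(k)
    for a,b in measure(f["im"],f["d"],c).items(): print("  ",a,*b)
E
```

```text
top0
   cap_red 0.5772 -0.0742 0.5774 -0.0739 D 0.037
   pad_red 0.5762 -0.0773 D 0.0694
   cap_blue 0.5066 -0.0202 0.5065 -0.0204 D 0.0375
   pad_blue 0.5054 -0.0219 D 0.0712
   cap_yellow 0.5589 0.0477 0.5592 0.0474 D 0.0376
   pad_yellow 0.5461 0.0625 D 0.0559
   tray 0.4901 -0.3114 0.2773 0.1145 6.1989
   disc 0.4972 0.2932 0.4968 0.2933 D 0.0908
   cell 0.5693 -0.0165 0.0587 103
side0
   cap_red 0.5775 -0.0651 0.5764 -0.0658 D 0.0419
   pad_red 0.5743 -0.0718 D 0.0695
   cap_blue 0.5053 -0.0146 0.5053 -0.0142 D 0.0361
   pad_blue 0.5027 -0.0157 D 0.069
   cap_yellow 0.5567 0.0538 0.5578 0.0533 D 0.0448
   pad_yellow 0.5589 0.0536 D 0.0723
   tray 0.4875 -0.3028 0.2757 0.1203 6.0722
   disc 0.4953 0.3 0.4949 0.3004 D 0.0925
w0
   cap_red 0.5795 -0.0765 0.5801 -0.0751 D 0.0423
   pad_red 0.5779 -0.0771 D 0.0728
   cap_blue 0.5088 -0.0232 0.5087 -0.0231 D 0.0442
   pad_blue 0.5068 -0.0218 D 0.073
   pad_yellow 0.5651 0.0464 D 0.0723
   tray 0.491 -0.3117 0.2796 0.1148 6.1268
   cell 0.5634 -0.0139 0.058 154
w1
   cap_red 0.579 -0.0727 0.5791 -0.0729 D 0.0382
   pad_red 0.5774 -0.0762 D 0.0726
   cap_blue 0.5081 -0.0194 0.5082 -0.0195 D 0.0373
   pad_blue 0.5067 -0.0215 D 0.0727
   cap_yellow 0.5607 0.0478 0.5608 0.048 D 0.0388
   pad_yellow 0.5614 0.0498 D 0.0727
   tray 0.4903 -0.3099 0.2796 0.1196 6.2211
   disc 0.4985 0.2942 0.4992 0.2944 D 0.0934
   cell 0.5704 -0.0152 0.0581 406
w2
   pad_red 0.5768 -0.0753 D 0.0727
   cap_blue 0.5059 -0.0145 0.5072 -0.0139 D 0.0432
   pad_blue 0.5057 -0.0199 D 0.0733
   cap_yellow 0.5585 0.0514 0.5602 0.0515 D 0.0436
   pad_yellow 0.5639 0.05 D 0.0788
   tray -0.0246 -0.1674 0.0054 0.0023 31.2447
   disc 0.4978 0.2962 0.4987 0.2964 D 0.0894
```

View pics/side1.png

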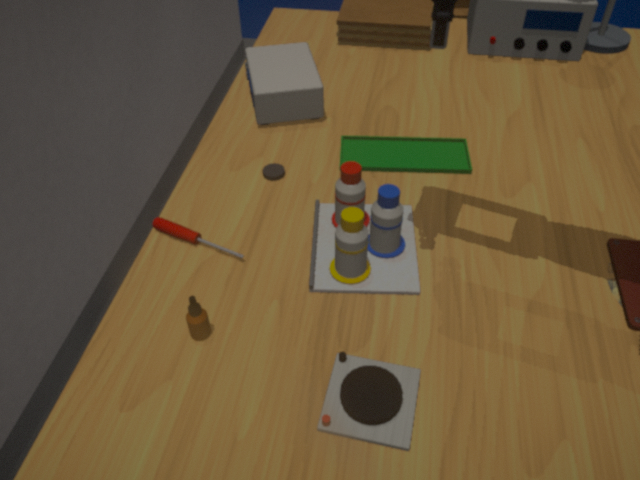

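The wrist view agrees with the top camera within 2 mm, so I discard the side camera. In the side picture the gripper is at (440,25) and the scene is unchanged. I'll start with blue.

```bash
cat > job.py <<'E'
from meas import *
D=[np.pi,0,0]; H=.29
PAD={"red":(.5775,-.0750),"blue":(.5068,-.0208),"yellow":(.5606,.0488)}
th=np.deg2rad(6.2); slot=lambda s:(.4905+s*np.cos(th),-.311+s*np.sin(th))
SLOT={"blue":slot(-.085),"red":slot(0),"yellow":slot(.085)}
def pick(xy,z,op,w):
    movep([*xy,max(z+.10,.2)],D); gripper_to(op)
    if move_l([*xy,z],.12,max_force=10): print("contact on the way down",observe()["eef_pos"])
    gripper_to(0,40); hold(.1); o=observe(); print("grip",o["opening"].round(4),o["grasp_force"],o["eef_pos"].round(4))
    if abs(o["opening"]-w)>.006: raise SystemExit("bad grip")
    move_l([*xy,H],.2)
def place(xy,z,op):
    movep([*xy,H],D); move_l([*xy,z+.03],.2)
    t=move_l([*xy,z-.003],.04,max_force=5); o=observe(); print("placed",t,o["eef_pos"].round(4),"grip",o["opening"].round(4))
    gripper_to(op); move_l([*xy,max(z+.10,.2)],.2); print("t",observe()["time_s"])
def bottle(a,b,za,zb): pick(a,za+.099,.065,.038); place(b,zb+.099,.065)
def look(name,cam="top"):
    im,d=get_image(cam); cv2.imwrite(f"pics/{name}.png",im[:,:,::-1])
    for a,b in measure(im,d,get_calibration(cam)).items(): print("  ",a,*b)
E
python3 - <<'E'
from job import *
bottle(PAD["blue"],SLOT["blue"],.014,.004)
movep([.46,-.03,.40],D); hold(.2); look("b1","wrist")
E
```

```text
Traceback (most recent call last):
  File "job.py", line 16, in bottle
    def bottle(a,b,za,zb): pick(a,za+.099,.065,.038); place(b,zb+.099,.065)
                           ~~~~^^^^^^^^^^^^^^^^^^^^^
  File "job.py", line 9, in pick
    gripper_to(0,40); hold(.1); o=observe(); print("grip",o["opening"].round(4),o["grasp_force"],o["eef_pos"].round(4))
                                                          ^^^^^^^^^^^^^^^^^^
AttributeError: 'float' object has no attribute 'round'
```

That is only a print bug; the bottle is already gripped. I'll fix it and carry on.

```bash
sed -i 's/o\["opening"\].round(4)/round(o["opening"],4)/' job.py
python3 - <<'E'
from job import *
o=observe();print(o["time_s"],o["opening"],o["grasp_force"],o["eef_pos"],o["ft_force"])
if abs(o["opening"]-.038)<.006:
    move_l([*PAD["blue"],H],.2); place(SLOT["blue"],.103,.065)
    movep([.46,-.03,.40],D); hold(.2); look("b1","wrist")
E
```

```text
8.2 0.03717421904988788 39.83759343624115 [ 0.50763119 -0.02080136  0.11409106] [-0.49504292  1.31518507  6.29876648]
placed True [ 0.4056 -0.3191  0.1038] grip 0.0365
t 13.0833
   cap_red 0.579 -0.0729 0.5792 -0.0728 D 0.0382
   pad_red 0.5777 -0.0762 D 0.0726
   cap_blue 0.4082 -0.3114 0.4086 -0.3117 D 0.0362
   pad_blue 0.5064 -0.0209 D 0.0733
   cap_yellow 0.5605 0.0482 0.561 0.0481 D 0.0387
   pad_yellow 0.5617 0.0502 D 0.0727
   tray 0.4906 -0.31 0.2797 0.1196 6.2201
   disc 0.4977 0.2941 0.4993 0.2945 D 0.0941
   cell 0.5706 -0.015 0.0582 420
```

View pics/b1.png

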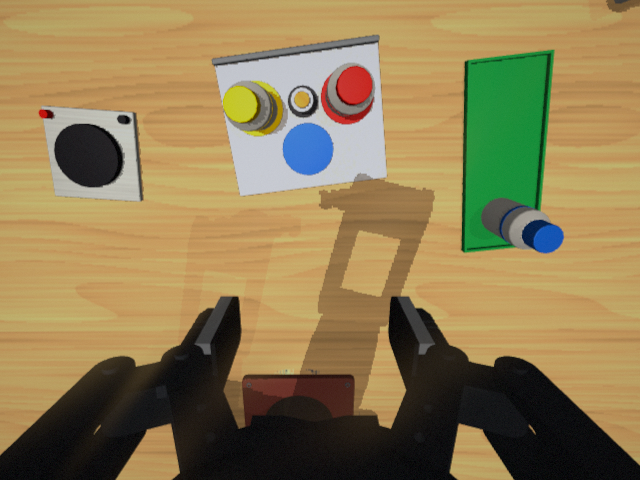

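Blue stands in the tray at (520,225), the blue pad is clear at (308,148), and the other objects haven't moved. The y offset on the blue cap comes from using the pad's cap height of 0.139 instead of the tray's 0.129. Next are red and yellow.

Run:
```python
from job import *
for c in ("red","yellow"): bottle(PAD[c],SLOT[c],.014,.004)
movep([.46,-.03,.40],D); hold(.2); look("b2","wrist")
im,d=get_image("top");c=get_calibration("top");P=cloud(d,c)
for k in SLOT:
    m=(ymask(im) if k=="yellow" else hsvmask(im,k))&(P[...,2]>.12)&(P[...,1]<-.2); print(k,circ(big(m),.129,c)[:2],np.round(SLOT[k],4))
```

```text
grip 0.0369 39.82939302921295 [ 0.5784 -0.075   0.1142]
placed True [ 0.4901 -0.31    0.1039] grip 0.0365
t 21.9
grip 0.0369 40.54246008396149 [0.5616 0.0488 0.1142]
placed True [ 0.5745 -0.3009  0.104 ] grip 0.0368
t 29.925
   cap_red 0.4921 -0.3024 0.4922 -0.3027 D 0.036
   pad_red 0.5778 -0.0762 D 0.0729
   cap_blue 0.4089 -0.3113 0.4088 -0.3119 D 0.0357
   pad_blue 0.5063 -0.021 D 0.0731
   cap_yellow 0.572 -0.2956 0.5726 -0.2959 D 0.0365
   pad_yellow 0.5617 0.0505 D 0.0733
   tray 0.4905 -0.31 0.2797 0.1197 6.1947
   disc 0.4984 0.294 0.4994 0.2945 D 0.0941
   cell 0.5703 -0.0147 0.0582 408
blue (array([ 0.40462252, -0.31753016]), 0.039020609110593796) [ 0.406  -0.3202]
red (array([ 0.49012274, -0.30768055]), 0.038634415715932846) [ 0.4905 -0.311 ]
yellow (array([ 0.57138669, -0.30263335]), 0.038185831159353256) [ 0.575  -0.3018]
```

View pics/b2.png

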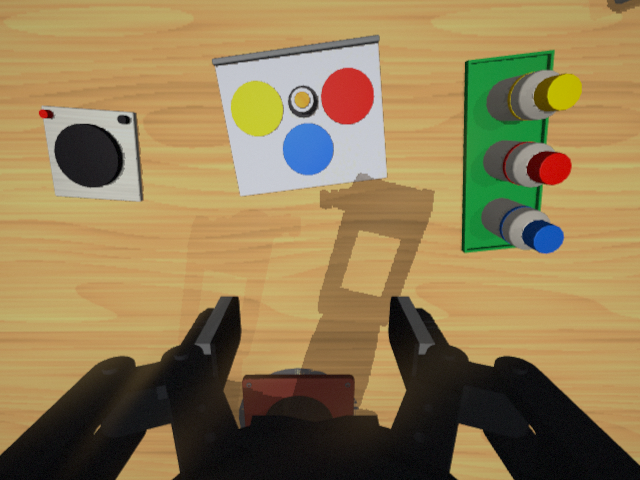

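All three bottles stand on the tray at (535,95), (535,163) and (520,225), and the pads are now unobstructed. The cell is at (302,100), next to go onto the disc at (88,155).

Run:
```python
from job import *
look("t2")
pads=np.array([(.5778,-.0762),(.5063,-.021),(.5617,.0505)]);print("dist to cell",np.linalg.norm(pads-[.5695,-.0152],axis=1))
A=2*(pads[1:]-pads[0]);b=(pads[1:]**2).sum(1)-(pads[0]**2).sum();print("circumcentre",np.linalg.solve(A,b))
cell=(.5695,-.0152);disc=(.498,.2945)
pick(cell,.024,.06,.030); place(disc,.039,.06)
movep([.43,.29,.36],D); hold(.3); look("c1","wrist")
im,d=get_image("wrist");c=get_calibration("wrist");P=cloud(d,c)
im2,d2=get_image("top");c2=get_calibration("top");P2=cloud(d2,c2)
for Q in (P,P2):
    m=(np.hypot(Q[...,0]-.498,Q[...,1]-.2945)<.03)&(Q[...,2]>.07)&(Q[...,2]<.085);print("cell top",Q[m].mean(0),m.sum())
```

```text
cap_red 0.4776 -0.3073 0.477 -0.3065 D 0.0149
   cap_blue 0.4104 -0.3222 0.4109 -0.3218 D 0.0087
   cap_yellow 0.5831 -0.3049 0.5842 -0.3052 D 0.0066
   tray 0.3766 -0.3263 0.0476 0.1081 6.2662
   disc 0.4974 0.2929 0.4967 0.293 D 0.0896
dist to cell [0.06156208 0.06346558 0.06616139]
circumcentre [ 0.56963912 -0.01286409]
grip 0.029 39.836769104003906 [ 0.5701 -0.0152  0.0247]
placed True [0.4974 0.2943 0.0398] grip 0.029
t 40.85
   pad_red 0.5782 -0.076 D 0.0746
   pad_blue 0.5063 -0.0207 D 0.0748
   pad_yellow 0.5613 0.0505 D 0.0742
   tray 0.2174 0.1616 0.0025 0.0 -136.5015
   disc 0.4982 0.2965 0.4994 0.2975 D 0.0893
cell top [0.49849064 0.29376039 0.07387573] 425
cell top [0.49702952 0.29142397 0.07354149] 106
```

View pics/c1.png

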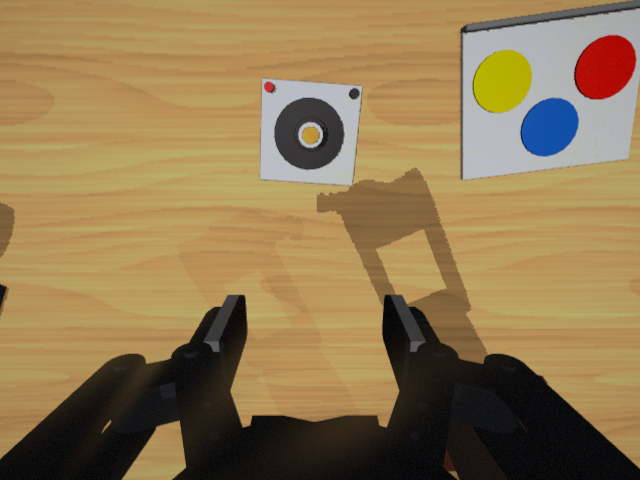

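The cell sits in the middle of the disc (brass top at (310,135), disc centre about (309,133)), within about 2–3 mm. Now the bottles go back.

Run:
```python
from job import *
T={"red":(.5775,-.0757),"yellow":(.5608,.0498),"blue":(.5068,-.0210)}
for c in T: bottle(SLOT[c],T[c],.004,.014)
movep([.46,-.03,.40],D); hold(.2); look("d1","wrist")
print("top");look("d2")
```

```text
grip 0.0371 39.75912272930145 [ 0.4912 -0.3113  0.1042]
placed True [ 0.5771 -0.0747  0.1139] grip 0.0368
t 50.6
grip 0.0364 40.47950863838196 [ 0.5758 -0.3022  0.1044]
placed True [0.5602 0.0505 0.1141] grip 0.0366
t 58.1667
grip 0.0368 39.71097707748413 [ 0.4066 -0.3205  0.1041]
placed True [ 0.5063 -0.0201  0.1138] grip 0.037
t 66.1917
   cap_red 0.5768 -0.073 0.5768 -0.0732 D 0.0385
   pad_red 0.5776 -0.0759 D 0.0723
   cap_blue 0.5054 -0.0194 0.5056 -0.0196 D 0.0374
   pad_blue 0.5068 -0.0211 D 0.0732
   cap_yellow 0.5576 0.0486 0.5578 0.0486 D 0.0389
   pad_yellow 0.5622 0.0502 D 0.0727
   tray 0.4907 -0.3103 0.2799 0.1198 6.2073
   disc 0.499 0.2941 0.5006 0.2879 D 0.0941
top
   tray 0.4903 -0.3138 0.2763 0.1102 5.8109
   disc 0.4969 0.2931 0.4958 0.2913 D 0.0898
```

View pics/d1.png

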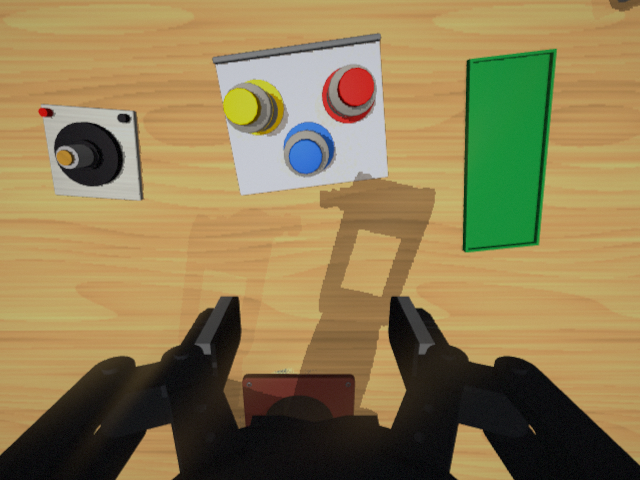

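View pics/d2.png

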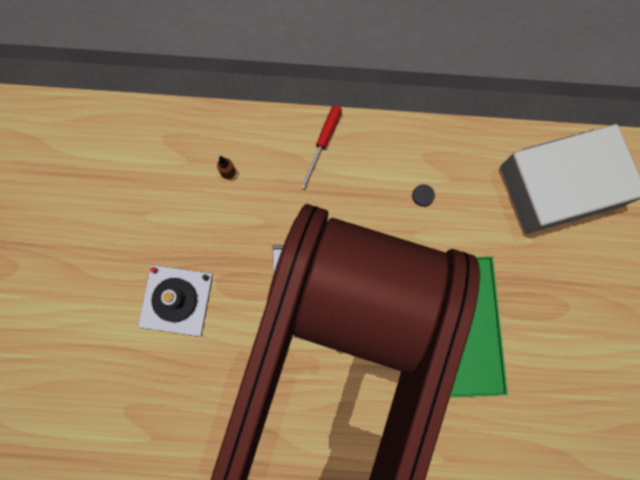

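In the wrist view the bottles stand on their own pads (red (350,92), yellow (250,107), blue (305,152)), within about 3 mm of where each cap started. The cell is on the disc at (75,157), and the dropper is still at (226,167) in the top view.

```bash
python3 -c "
from plant import *
print(job_done())"
```

```text
the job is handed in; nothing more can be done
None
```

The job is handed in after about 66 s of the 139 s limit; no verdict came back, but the last pictures showed the cell about 2–3 mm from the disc's centre, each bottle upright on its own pad within about 3 mm of its starting spot, and the dropper untouched.

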